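# Count out six bearing balls on a tilting counting board

## Robot

A 7-joint arm with a two-finger parallel gripper is mounted at the origin on the work surface. World frame = base frame: x ahead of the robot, y to its left, z up, the work surface at z = 0. Lengths are in m, angles in rad, forces in N, time in s.
With the tool pointing down it reaches from about 0.4 to 0.75 m from the base axis. Payload 19.5 kg.
Tool frame: the origin (TCP) lies at the very end of the fingers, on their centre line; the grasp point (between the pads) lies 19 mm behind it; z points along the fingers, y is the line along which they close (so a half turn about z gives the same grasp; the last joint's range is limited). The gripper opens to 85 mm and grips with 20 to 120 N. Pads are 22 mm wide; open, the fingers measure 114 mm over their backs; the gripper's body (76 mm by 85 mm) begins 54 mm behind the grasp point. The pads swing forward as they close: fully open they stand 13 mm farther back than shut.
Start: joints at [1.084, 0.707, -0.028, 1.485, 0.022, 0.951, -0.075], TCP at [0.247, -0.519, 0.231] pointing down, gripper open.
Joint ranges: [-2.71, 2.71], [-0.32, 2.16], [-1.57, 1.52], [0, 2.45], [-1.46, 4.6], [0, 2.02], [-2.83, 2.83]. Speed limits (rad/s): [1.89, 1.89, 2.57, 2.57, 3.01, 3.01, 3.01].

## Interface

Orientations are given as a unit quaternion [x, y, z, w].
In Python, from station import observe, grab_frame, get_calibration, sign_off gives the robot as it stands.
- The arm moves only by the tool move_arm, never from a script. Its argument "targets" is a list of rows, each a list of 7 numbers: the opening, from 0 (shut) to 1 (fully open), then the shift along the tool's x, y, z as a fraction of full scale, then the turn, a rotation vector about the tool's x, y, z as a fraction of full scale. A call has exactly 10 rows; each row shifts and turns the commanded pose from where the row before left it, along the tool's axes as they then stand; what a row does not reach is not made up. Full scale, the value 1, is 20 mm for a shift and 5 degrees for a turn. A row lasts 1/12 s, in which the tool goes at most 41.7 mm and 7.16 degrees, less where a joint would pass 70% of its speed; a pose out of reach is approached as far as the arm can. A call with a number of a shift or a turn outside -1 to 1 is refused whole. A call with a gripper value outside its range is refused whole. The fingers move at their own pace and stop on an object; "newtons" is the grip in N (left out, the last holds). Time passes only in rows, so rows that do not move let the fingers close, or fill a call up. It gives the time, the measured TCP pose, the force, the opening and the grip force at its end, in the units of the state.
- observe(): the state, without advancing time (a new reading comes with each control period).
- grab_frame(name): name is "scene" or "side" or "wrist"; returns (picture, depth): 400x640x3 uint8, blue, green, red; 400x640 float32, m along the optical axis (not along the pixel's ray), 0 where there is no reading.
- get_calibration(name): a dict with "fx", "fy", "cx", "cy" (pixels), "dist_coeffs" ([k1, k2, p1, p2, k3] as OpenCV has them; the pictures are not rectified), "R" (3x3) and "t" (3): a world point X has camera coordinates R X + t; the wrist camera has in their place "mount" (4x4, takes a point from camera to tool coordinates, whose origin is the TCP and whose axes are the flange's). Camera axes: x right, y down, z forward; pixel columns grow to the right and rows downward; lengths in m; the calibration is good to about 2 mm. A picture is of the moment at which its call begins: read the wrist's pose just before it. get_calibration takes no time and is no camera call.
- sign_off(): hands the job in; it is judged then, once.
The state is a dict: "clock": time; "q": joint angles; "joint_velocities": joint speeds; "tau": joint torques, N m; "position": TCP position; "tool_rot": TCP orientation; "contact_force": force on the tool from outside, world axes, zero at the start; "wrist_torque": the same for the moment, N m; "opening": finger opening in m; "finger_force": force on a finger pad.
Only numpy, scipy, OpenCV 4.12 (cv2) and the standard library are available. Lean on these libraries where they do the work, as an engineer would, in place of code of your own. Each camera call takes 0.05 s, during which the arm holds its last target. There are 200 camera calls.

## Task

Count out six bearing balls with the tilting board: first pull the channel gate fully up by its orange bar, then raise the board's red handle so that the balls roll out of the channel and every one of the six pockets gets one; rock it again if a pocket stays empty. Then lower the board fully onto its rest, so that the three spare balls run back into the channel, and push the gate fully down again. Spill no ball and leave the other things on the bench where they are.

Things in the scene. Friction and masses are not known exactly. Their poses are not given: they have to be found in the camera images.
- board (a joint): Tilt of the board, rad. 0: lowered on its lower stop (start), floor sloping 0.42 rad down towards handle and channel; 0.42: level; 0.84: upper stop, handle raised, floor sloping 0.42 rad down towards the pocket end. Stiff pivot (0.6 N m, some 4 N at the handle): it stays where it is left. A filled pocket leaves a shallow dip: spare balls may need nearly the full slope to roll across.
- board_pivot (a point): Mid-point of the board's horizontal pivot axis, 105 mm above the bench; frame turns with the board: x from handle to pocket end, y along the pivot, z square to the floor, up. Blue board, 88 mm wide, x = -100 to 78 mm; lane floor at z = 8, side walls to z = 24, end walls to z = 30. Fixed stand, varying place and yaw: plywood base 300 x 250 x 8, uprights at y = +-54, 112 high.
- board_handle (a point): Middle of the red round handle bar: 12 mm in diameter, 80 mm long, parallel to the pivot axis, at x = -155, z = 45 mm in the board's frame, 49 mm clear of the board's end wall, held by two 8 mm rods 72 mm apart at its ends. Turns with the board.
- gate (a joint): Lift of the channel gate along the board's z, m. 0: fully down, channel shut; 0.030: fully up, balls pass beneath. Friction 2.5 N: it stays where it is left. It starts 0 to 5 mm up. The channel (yellow floor) lies between the handle-side end wall (inner face x = -95 mm) and the gate plate at x = -27 mm; two dividers make three lanes 24 mm wide at y = 27, 0, -27 mm.
- gate_grip (a point): Middle of the gate's orange round grip bar: 10 mm in diameter, 72 mm long, parallel to the pivot axis, at x = -27, z = 64 mm (gate down) in the board's frame; held by two 6 mm rods 64 mm apart, with 24 mm clear below it down to the aluminium gate plate (4 mm thick, 84 wide, 26 high).
- pocket0 (a point): Pocket of lane 1, row 1: square well 22 x 24 mm, 20 mm deep in the white floor, holding one ball flush. This point is the centre of a ball lying in it (10 mm above the well's bottom), frame as the board's. Row 1 (x = -4 mm) is next to the gate, row 2 at x = 28, then a white run-out up to the end wall at x = 73.
- pocket1 (a point): Pocket of lane 2, row 1: square well 22 x 24 mm, 20 mm deep in the white floor, holding one ball flush. This point is the centre of a ball lying in it (10 mm above the well's bottom), frame as the board's. Row 1 (x = -4 mm) is next to the gate, row 2 at x = 28, then a white run-out up to the end wall at x = 73.
- pocket2 (a point): Pocket of lane 3, row 1: square well 22 x 24 mm, 20 mm deep in the white floor, holding one ball flush. This point is the centre of a ball lying in it (10 mm above the well's bottom), frame as the board's. Row 1 (x = -4 mm) is next to the gate, row 2 at x = 28, then a white run-out up to the end wall at x = 73.
- pocket3 (a point): Pocket of lane 1, row 2: square well 22 x 24 mm, 20 mm deep in the white floor, holding one ball flush. This point is the centre of a ball lying in it (10 mm above the well's bottom), frame as the board's. Row 1 (x = -4 mm) is next to the gate, row 2 at x = 28, then a white run-out up to the end wall at x = 73.
- pocket4 (a point): Pocket of lane 2, row 2: square well 22 x 24 mm, 20 mm deep in the white floor, holding one ball flush. This point is the centre of a ball lying in it (10 mm above the well's bottom), frame as the board's. Row 1 (x = -4 mm) is next to the gate, row 2 at x = 28, then a white run-out up to the end wall at x = 73.
- pocket5 (a point): Pocket of lane 3, row 2: square well 22 x 24 mm, 20 mm deep in the white floor, holding one ball flush. This point is the centre of a ball lying in it (10 mm above the well's bottom), frame as the board's. Row 1 (x = -4 mm) is next to the gate, row 2 at x = 28, then a white run-out up to the end wall at x = 73.
- ball0: Polished steel bearing ball, 20 mm in diameter, 33 g; origin at its centre. At the start three lie in each lane of the channel, behind the gate.
- ball1: Polished steel bearing ball, 20 mm in diameter, 33 g; origin at its centre. At the start three lie in each lane of the channel, behind the gate.
- ball2: Polished steel bearing ball, 20 mm in diameter, 33 g; origin at its centre. At the start three lie in each lane of the channel, behind the gate.
- ball3: Polished steel bearing ball, 20 mm in diameter, 33 g; origin at its centre. At the start three lie in each lane of the channel, behind the gate.
- ball4: Polished steel bearing ball, 20 mm in diameter, 33 g; origin at its centre. At the start three lie in each lane of the channel, behind the gate.
- ball5: Polished steel bearing ball, 20 mm in diameter, 33 g; origin at its centre. At the start three lie in each lane of the channel, behind the gate.
- ball6: Polished steel bearing ball, 20 mm in diameter, 33 g; origin at its centre. At the start three lie in each lane of the channel, behind the gate.
- ball7: Polished steel bearing ball, 20 mm in diameter, 33 g; origin at its centre. At the start three lie in each lane of the channel, behind the gate.
- ball8: Polished steel bearing ball, 20 mm in diameter, 33 g; origin at its centre. At the start three lie in each lane of the channel, behind the gate.
- race: Bystander: loose steel bearing ring 48 mm across, 14 mm high, lying on the stand's plywood base beside the board; origin under its centre.
- socket: Bystander: dark socket 26 mm across, 34 mm high, standing on the stand's plywood base on the board's other side; origin under its centre.
- wrench: Bystander: spanner 190 mm long lying on the bench.
- oil: Bystander: red oil bottle, 64 mm across, 170 mm high.

How it is judged:
On the way, in this order (a step that is already met when the one before it is completed fails the run):
1. the gate is pulled up (at least 24 mm) while the board is still lowered (value of joint gate above 0.024 m and value of joint board below 0.2 rad), for 0.1 s.
2. the board is tilted past level towards its pockets (value of joint board above 0.46 rad), for 0.1 s.
At the end, for the whole second after the job is handed in: Each of the six pockets holds a ball (centre within 6 mm of the pocket's point), the three other balls lie in the channel behind the gate, the board is lowered onto its rest (tilt joint under 0.06 rad) and the gate is down (under 5 mm) (value of joint board below 0.06 rad and value of joint gate below 0.005 m and distance between any of ball0, ball1, ball2, ball3, ball4, ball5, ball6, ball7, ball8 and pocket0 below 0.006 m and distance between any of ball0, ball1, ball2, ball3, ball4, ball5, ball6, ball7, ball8 and pocket1 below 0.006 m and distance between any of ball0, ball1, ball2, ball3, ball4, ball5, ball6, ball7, ball8 and pocket2 below 0.006 m and distance between any of ball0, ball1, ball2, ball3, ball4, ball5, ball6, ball7, ball8 and pocket3 below 0.006 m and distance between any of ball0, ball1, ball2, ball3, ball4, ball5, ball6, ball7, ball8 and pocket4 below 0.006 m and distance between any of ball0, ball1, ball2, ball3, ball4, ball5, ball6, ball7, ball8 and pocket5 below 0.006 m and (z of ball0 in the frame of board_pivot below 0.004 m or (x of ball0 in the frame of board_pivot between -0.096 and -0.034 m and z of ball0 in the frame of board_pivot between 0.012 and 0.032 m)) and (z of ball1 in the frame of board_pivot below 0.004 m or (x of ball1 in the frame of board_pivot between -0.096 and -0.034 m and z of ball1 in the frame of board_pivot between 0.012 and 0.032 m)) and (z of ball2 in the frame of board_pivot below 0.004 m or (x of ball2 in the frame of board_pivot between -0.096 and -0.034 m and z of ball2 in the frame of board_pivot between 0.012 and 0.032 m)) and (z of ball3 in the frame of board_pivot below 0.004 m or (x of ball3 in the frame of board_pivot between -0.096 and -0.034 m and z of ball3 in the frame of board_pivot between 0.012 and 0.032 m)) and (z of ball4 in the frame of board_pivot below 0.004 m or (x of ball4 in the frame of board_pivot between -0.096 and -0.034 m and z of ball4 in the frame of board_pivot between 0.012 and 0.032 m)) and (z of ball5 in the frame of board_pivot below 0.004 m or (x of ball5 in the frame of board_pivot between -0.096 and -0.034 m and z of ball5 in the frame of board_pivot between 0.012 and 0.032 m)) and (z of ball6 in the frame of board_pivot below 0.004 m or (x of ball6 in the frame of board_pivot between -0.096 and -0.034 m and z of ball6 in the frame of board_pivot between 0.012 and 0.032 m)) and (z of ball7 in the frame of board_pivot below 0.004 m or (x of ball7 in the frame of board_pivot between -0.096 and -0.034 m and z of ball7 in the frame of board_pivot between 0.012 and 0.032 m)) and (z of ball8 in the frame of board_pivot below 0.004 m or (x of ball8 in the frame of board_pivot between -0.096 and -0.034 m and z of ball8 in the frame of board_pivot between 0.012 and 0.032 m))); the robot touches nothing.
It fails at once if a ball falls off the board (height (world z) of any of ball0, ball1, ball2, ball3, ball4, ball5, ball6, ball7, ball8 below 0.045 m).
It fails at once if a bystander (bearing ring, socket, spanner, oil bottle) is moved more than 40 mm (distance of any of race, socket, wrench, oil from where it was at the start of the episode above 0.04 m).
It also fails if it takes over 58 s, if anything falls off the work surface, if the arm or the gripper's body presses on something with over 40 N, if the wrist force passes 120 N, or if a joint passes its speed limit or range.

## Working session

There is one attempt and no reset: what is moved stays moved. The work goes in short steps, Python scripts to look and compute and a tool call to move; the robot and the scene stay as the last step left them, time stands still between calls to the robot, and variables do not carry over. Pictures are saved under pics/ and viewed, at most 10 in all, crops included, and the job is handed in when it is done.

Besides the shell and the picture viewer there is one more tool, called after "Call:" as name([rows], argument=value, ...), one row to a line, values as JSON. move_arm: Moves the arm, as the interface text tells. Its arguments: {"type":"object","properties":{"targets":{"type":"array"},"newtons":{"type":"number"}},"required":["targets"]}

```bash
mkdir -p pics
python3 - <<'E'
from station import *
import cv2,numpy as np
s=observe();print({k:np.round(v,3) for k,v in s.items()})
for n in("scene","side"):
    p,d=grab_frame(n);cv2.imwrite(f"pics/{n}0.png",p);np.save(f"pics/{n}0.npy",d)
    c=get_calibration(n);print(n,c)
print(get_calibration("wrist"))
E
```

```text
{'clock': np.float64(0.0), 'q': array([ 1.084,  0.707, -0.028,  1.485,  0.022,  0.951, -0.076]), 'joint_velocities': array([-0.   ,  0.001,  0.   , -0.   ,  0.   ,  0.   ,  0.   ]), 'tau': array([ 1.0000e-03, -8.8321e+01,  1.2350e+00, -2.3617e+01,  1.7000e-02,
        6.0000e-03,  0.0000e+00]), 'position': array([ 0.247, -0.519,  0.231]), 'tool_rot': array([ 0.975,  0.221, -0.   , -0.001]), 'contact_force': array([ 0.47 , -0.298, -0.401]), 'wrist_torque': array([-0.055, -0.019,  0.035]), 'finger_force': np.float64(0.0), 'opening': np.float64(0.085)}
scene {'fx': 476.61135160176576, 'fy': 476.61135160176576, 'cx': 317.4312460027455, 'cy': 203.2994475222606, 'dist_coeffs': array([-0.14723698,  0.        ,  0.        ,  0.        ,  0.        ]), 'R': array([[ 0.74265882,  0.66963407,  0.00693456],
       [ 0.42765047, -0.4662669 , -0.77440962],
       [-0.51533771,  0.5780877 , -0.63264655]]), 't': array([-0.51297218, -0.10789889,  1.29735665])}
side {'fx': 423.3510750139335, 'fy': 423.3510750139335, 'cx': 318.5944943440514, 'cy': 200.14101645715377, 'dist_coeffs': array([-0.03429226,  0.        ,  0.        ,  0.        ,  0.        ]), 'R': array([[-0.85528309, -0.51790745, -0.01620816],
       [-0.27993046,  0.48815327, -0.82664704],
       [ 0.43603873, -0.70248008, -0.56248731]]), 't': array([0.51181656, 0.21631546, 0.71495291])}
{'fx': 347.49051169680234, 'fy': 347.49051169680234, 'cx': 314.5536344714924, 'cy': 202.53564689241983, 'dist_coeffs': array([-0.03606129,  0.        ,  0.        ,  0.        ,  0.        ]), 'mount': array([[ 1.36428515e-03, -9.53497177e-01, -3.01398858e-01,
         7.68131819e-02],
       [ 9.99999063e-01,  1.26616584e-03,  5.20898834e-04,
        -2.92906299e-04],
       [-1.15054629e-04, -3.01399286e-01,  9.53498011e-01,
        -1.42277552e-01],
       [ 0.00000000e+00,  0.00000000e+00,  0.00000000e+00,
         1.00000000e+00]])}
```

View pics/scene0.png

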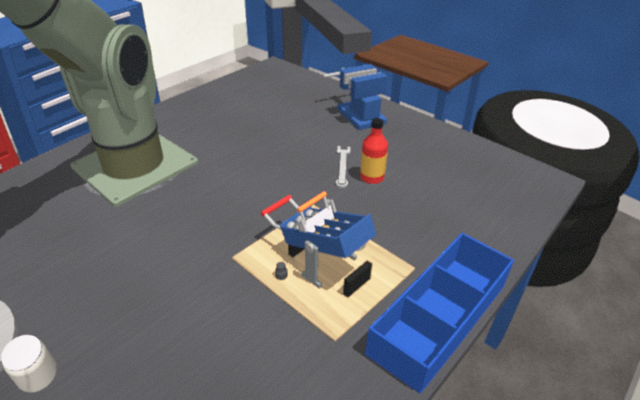

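View pics/side0.png

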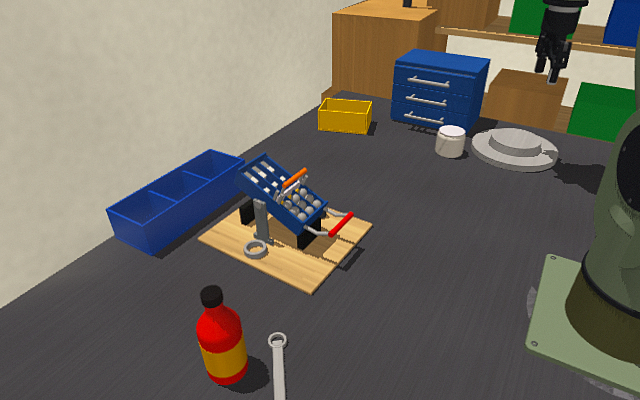

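The scene view shows the red handle at about (264,213)–(290,198) and the orange bar at (301,206)–(326,194). In the side view, orange is at (284,187)–(306,171) and red at (331,234)–(352,215). The socket is on the near side at scene (281,270), and the ring is at side (256,248).

```bash
cat > h.py <<'E'
from station import *
import cv2,numpy as np
from scipy.spatial.transform import Rotation as Ro
def cal(n):
    c=get_calibration(n);K=np.array([[c['fx'],0,c['cx']],[0,c['fy'],c['cy']],[0,0,1]]);return c,K
def und(n,uv):
    c,K=cal(n);return cv2.undistortPoints(np.array(uv,float).reshape(-1,1,2),K,c['dist_coeffs'])[:,0]
def tri(a,b):
    P=[np.c_[cal(n)[0]['R'],cal(n)[0]['t']] for n in("scene","side")]
    X=cv2.triangulatePoints(P[0],P[1],und("scene",a).T,und("side",b).T);return (X[:3]/X[3]).T
def proj(n,X):
    c,K=cal(n);return cv2.projectPoints(np.array(X,float).reshape(-1,3),cv2.Rodrigues(c['R'])[0],c['t'],K,c['dist_coeffs'])[0][:,0]
def back(n,d,uv):
    c,_=cal(n);x=und(n,uv);uv=np.array(uv).astype(int);z=d[uv[:,1],uv[:,0]];return (np.c_[x*z[:,None],z]-c['t'])@c['R']
def blob(p,hs,box):
    h=cv2.cvtColor(p,cv2.COLOR_BGR2HSV).astype(int);m=(h[...,0]>=hs[0])&(h[...,0]<=hs[1])&(h[...,1]>170)&(h[...,2]>90)
    x0,y0,x1,y1=box;v,u=np.nonzero(m[y0:y1,x0:x1]);return np.c_[u+x0,v+y0].astype(float)
E
python3 - <<'E'
from h import *
box={("scene","r"):(255,185,300,225),("scene","o"):(295,185,335,215),("side","r"):(322,205,360,245),("side","o"):(275,160,315,195)}
for c,hs in(("r",(0,5)),("o",(8,18))):
    E={}
    for n in("scene","side"):
        p=cv2.imread(f"pics/{n}0.png");d=np.load(f"pics/{n}0.npy");b=blob(p,hs,box[n,c]);m=b.mean(0)
        ax=np.linalg.svd(b-m)[2][0];s=(b-m)@ax;E[n]=[m+ax*s.min(),m,m+ax*s.max()]
        X=back(n,d,b);print(c,n,len(b),np.round(E[n],1).tolist(),"depth med",np.median(X,0).round(4), "axis",np.linalg.svd(X-np.median(X,0))[2][0].round(3))
    a,bb=E["scene"],E["side"]
    X1=tri(a,bb);X2=tri(a,bb[::-1])
    for X in(X1,X2):print(X.round(4).tolist(),np.linalg.norm(X[2]-X[0]).round(4))
for n,bx in(("scene",(220,170,420,345)),("side",(190,130,390,300))):
    p=cv2.imread(f"pics/{n}0.png")[bx[1]:bx[3],bx[0]:bx[2]]
    cv2.imwrite(f"pics/{n}c.png",cv2.resize(p,None,fx=3.4,fy=3.4,interpolation=cv2.INTER_CUBIC))
E
```

```text
r scene 134 [[289.5, 196.8], [275.7, 205.2], [262.2, 213.3]] depth med [0.5022 0.0731 0.0884] axis [ 0.572 -0.525  0.63 ]
r side 188 [[352.3, 212.3], [340.4, 224.0], [328.7, 235.7]] depth med [0.4963 0.0834 0.0869] axis [-0.141  0.956  0.256]
[[0.4978, 0.0867, 0.1092], [0.4982, 0.0787, 0.083], [0.4992, 0.0716, 0.0579]] 0.0535
[[0.4998, 0.1204, 0.0824], [0.4982, 0.0787, 0.083], [0.4963, 0.0373, 0.0854]] 0.0832
o scene 26 [[323.1, 196.2], [310.9, 203.1], [298.2, 210.4]] depth med [0.6116 0.069  0.1576] axis [-0.085 -0.996  0.011]
o side 145 [[305.7, 168.6], [294.0, 177.5], [282.3, 186.4]] depth med [0.6041 0.0774 0.1573] axis [-0.488  0.718  0.496]
[[0.606, 0.0749, 0.1718], [0.608, 0.0724, 0.1532], [0.6108, 0.0692, 0.1352]] 0.0373
[[0.6103, 0.1075, 0.1511], [0.608, 0.0724, 0.1532], [0.6054, 0.0365, 0.1559]] 0.0713
```

View pics/sidec.png

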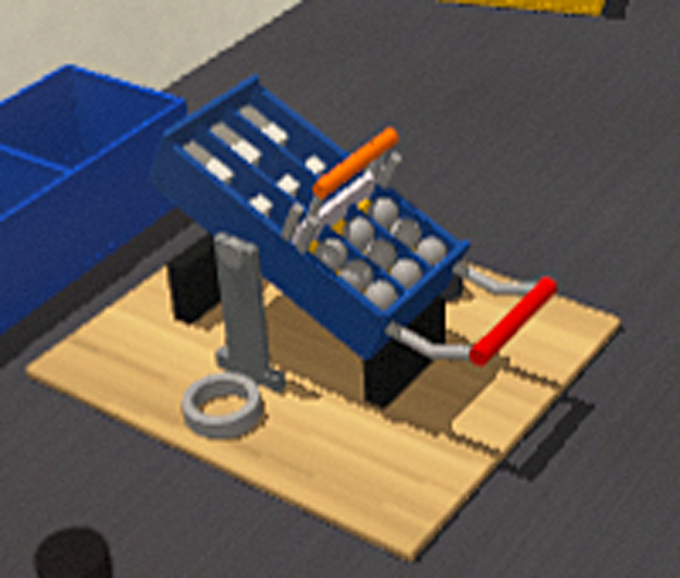

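The side crop shows the board lowered with the handle towards the robot. All nine balls are in the channel and the gate is down. The triangulated heights match the geometry: handle 0.083 (expected 0.083) and grip 0.153 (expected 0.152). Bar lengths are 83 and 71 mm, against 80 and 72 given. Yaw is about -0.05 rad. Next I'll plan the move.

```bash
cat >> h.py <<'E'
YAW=-0.05;th=np.pi/2+YAW
RD=np.c_[[np.cos(th),np.sin(th),0],[np.sin(th),-np.cos(th),0],[0,0,-1]]
G0=np.array([.608,.0724,.153]);H0=np.array([.4982,.0787,.083])
def to(p,Rt=RD):
    s=observe();R=Ro.from_quat(s['tool_rot']).as_matrix()
    print("t",round(float(s['clock']),2),"pos",s['position'].round(4),"F",s['contact_force'].round(1),"open",round(float(s['opening']),4))
    print("rot(tool,rows)",(Ro.from_matrix(R.T@Rt).as_rotvec()/np.radians(5)).round(2),"shift after rot",(Rt.T@(np.array(p)-s['position'])/.02).round(2),"shift now",(R.T@(np.array(p)-s['position'])/.02).round(2))
E
python3 -c "
from h import *
to(G0+[0,0,.055])"
```

```text
t 0.1 pos [ 0.2473 -0.5189  0.2309] F [-0.1  0.  -0.1] open 0.0855
rot(tool,rows) [-1.000e-02 -1.000e-02 -1.233e+01] shift after rot [30.43 16.53  1.14] shift now [ 29.   -18.93   1.16]
```

Call:
move_arm([
  [0.5,0,0,0,0,0,-1],
  [0.5,0,0,0,0,0,-1],
  [0.5,0,0,0,0,0,-1],
  [0.5,0,0,0,0,0,-1],
  [0.5,0,0,0,0,0,-1],
  [0.5,0,0,0,0,0,-1],
  [0.5,0,0,0,0,0,-1],
  [0.5,0,0,0,0,0,-1],
  [0.5,0,0,0,0,0,-1],
  [0.5,0,0,0,0,0,-1],
])

```text
clock: 0.93
position: [0.2473, -0.5189, 0.231]
tool_rot: [0.789, 0.614, 0.0, -0.0]
contact_force: [0.2, 0.1, -0.9]
opening: 0.0428
finger_force: 0.0
```

Call:
move_arm([
  [0.5,0,0,0,0,0,-1],
  [0.5,0,0,0,0,0,-1],
  [0.5,0,0,0,0,0,-0.33],
  [0.5,1,0.55,0,0,0,0],
  [0.5,1,0.55,0,0,0,0],
  [0.5,1,0.55,0,0,0,0],
  [0.5,1,0.55,0,0,0,0],
  [0.5,1,0.55,0,0,0,0],
  [0.5,1,0.55,0,0,0,0],
  [0.5,1,0.55,0,0,0,0],
])

```text
clock: 1.77
position: [0.3317, -0.382, 0.2312]
tool_rot: [0.725, 0.688, 0.0, -0.0]
contact_force: [1.1, -0.7, 0.7]
opening: 0.0428
finger_force: 0.0
```

Call:
move_arm([
  [0.5,1,0.55,0,0,0,0],
  [0.5,1,0.55,0,0,0,0],
  [0.5,1,0.55,0,0,0,0],
  [0.5,1,0.55,0,0,0,0],
  [0.5,1,0.55,0,0,0,0],
  [0.5,1,0.55,0,0,0,0],
  [0.5,1,0.55,0,0,0,0],
  [0.5,1,0.55,0,0,0,0],
  [0.5,1,0.55,0,0,0,0],
  [0.5,1,0.55,0,0,0,0],
])

```text
clock: 2.6
position: [0.4516, -0.1878, 0.2312]
tool_rot: [0.725, 0.689, -0.0, -0.0]
contact_force: [0.0, -0.3, 0.5]
opening: 0.0426
finger_force: 0.0
```

Call:
move_arm([
  [0.5,1,0.55,0,0,0,0],
  [0.5,1,0.55,0,0,0,0],
  [0.5,1,0.55,0,0,0,0],
  [0.5,1,0.55,0,0,0,0],
  [0.5,1,0.55,0,0,0,0],
  [0.5,1,0.55,0,0,0,0],
  [0.5,1,0.55,0,0,0,0],
  [0.5,1,0.55,0,0,0,0],
  [0.5,0,0,0,0,0,0],
  [0.5,0,0,0,0,0,0],
])

```text
clock: 3.43
position: [0.5471, -0.0325, 0.231]
tool_rot: [0.725, 0.689, -0.0, -0.0]
contact_force: [-0.3, -0.8, 1.1]
opening: 0.0426
finger_force: 0.0
```

Run:
```python
from h import *
to(G0+[0,0,.055])
s=observe();p,d=grab_frame("wrist");cv2.imwrite("pics/w1.png",p)
print(s['q'].round(2))
# wrist-projected expected grip & handle, and depth of orange
c,K=cal("wrist");M=c['mount'];T=np.eye(4);T[:3,:3]=Ro.from_quat(s['tool_rot']).as_matrix();T[:3,3]=s['position'];W=T@M
b=blob(p,(8,18),(0,0,640,400));uv=b.astype(int);z=d[uv[:,1],uv[:,0]];x=cv2.undistortPoints(b.reshape(-1,1,2),K,c['dist_coeffs'])[:,0]
X=(W@np.c_[x*z[:,None],z,np.ones(len(z))].T).T[:,:3];k=(z>0)&(X[:,2]>.12);X=X[k];print(len(X),X.mean(0),X.min(0),X.max(0),np.linalg.svd(X-X.mean(0))[2][0])
```

```text
t 3.43 pos [ 0.5471 -0.0325  0.231 ] F [-0.3 -0.8  1.1] open 0.0426
rot(tool,rows) [-0.01 -0.    0.  ] shift after rot [5.39 2.78 1.15] shift now [5.39 2.78 1.15]
[ 0.14  0.67 -0.26  1.58  0.2   0.92 -0.24]
713 [0.60310461 0.06631186 0.15763035] [0.600433   0.03881164 0.15336427] [0.61099426 0.09264098 0.16078016] [ 0.02572868  0.99966032 -0.00415761]
```

View pics/w1.png

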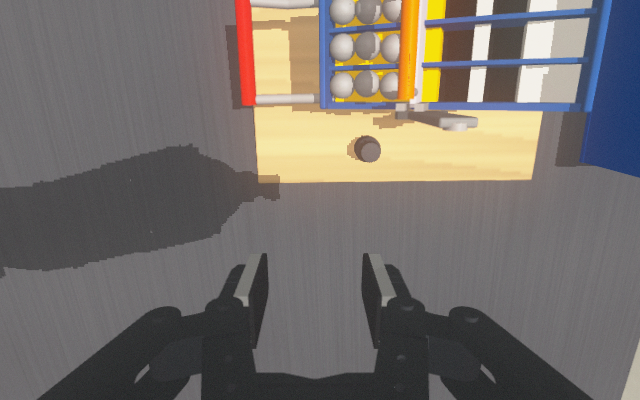

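The wrist view shows the orange bar at column ~408 running off the top, the red bar at ~243, and the board nearly square to the tool. Depth puts the bar at about (0.606, 0.153) with yaw around -0.03, which agrees. I'll move over it and down.

Call:
move_arm([
  [0.5,0.9,0.45,0,0,0,0],
  [0.5,0.9,0.45,0,0,0,0],
  [0.5,0.9,0.45,0,0,0,0],
  [0.5,0.9,0.45,0,0,0,0],
  [0.5,0.9,0.45,0,0,0,0],
  [0.5,0.9,0.45,0,0,0,0],
  [0.5,0,0,0.7,0,0,0],
  [0.5,0,0,0.7,0,0,0],
  [0.5,0,0,0,0,0,0],
  [0.5,0,0,0,0,0,0],
])

```text
clock: 4.32
position: [0.6061, 0.0707, 0.2033]
tool_rot: [0.725, 0.689, -0.001, -0.0]
contact_force: [0.6, -0.1, -0.6]
opening: 0.0427
finger_force: 0.0
```

Run:
```python
from h import *
to(G0-[0,0,.015])
s=observe();p,d=grab_frame("wrist");cv2.imwrite("pics/w2.png",p)
c,K=cal("wrist");M=c['mount'];T=np.eye(4);T[:3,:3]=Ro.from_quat(s['tool_rot']).as_matrix();T[:3,3]=s['position'];W=T@M
b=blob(p,(8,18),(0,0,640,400));uv=b.astype(int);z=d[uv[:,1],uv[:,0]];x=cv2.undistortPoints(b.reshape(-1,1,2),K,c['dist_coeffs'])[:,0]
X=(W@np.c_[x*z[:,None],z,np.ones(len(z))].T).T[:,:3];k=(z>0)&(X[:,2]>.12);X=X[k];print(len(X),X.mean(0),X.min(0),X.max(0),np.linalg.svd(X-X.mean(0))[2][0],b[k].min(0),b[k].max(0))
```

```text
t 4.32 pos [0.6061 0.0707 0.2033] F [ 0.6 -0.1 -0.6] open 0.0427
rot(tool,rows) [-0.01  0.01 -0.02] shift after rot [0.09 0.09 3.26] shift now [0.09 0.09 3.26]
1441 [0.60626151 0.07531237 0.15814165] [0.60086929 0.03796813 0.15165967] [0.61245972 0.11103127 0.16120551] [ 0.02682562  0.99951224 -0.01598967] [306. 162.] [324. 281.]
```

View pics/w2.png

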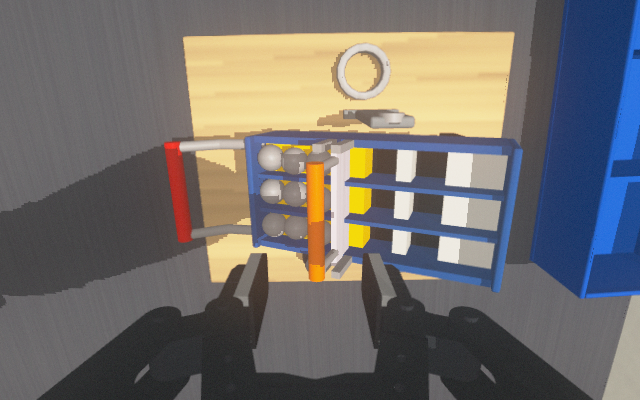

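The bar lies centred between the fingers (col ~316, rows 162–281). Its centre is about (0.6065, 0.0747, 0.155), so I'll descend and grip.

Call:
move_arm([
  [0.5,0.1,0,0.8,0,0,0],
  [0.5,0.1,0,0.8,0,0,0],
  [0.5,0,0,0.8,0,0,0],
  [0.5,0,0,0.8,0,0,0],
  [0.5,0,0,0,0,0,0],
  [0,0,0,0,0,0,0],
  [0,0,0,0,0,0,0],
  [0,0,0,0,0,0,0],
  [0,0,0,0,0,0,0],
  [0,0,0,0,0,0,0],
], newtons=40)

```text
clock: 5.2
position: [0.6071, 0.0757, 0.1402]
tool_rot: [0.725, 0.689, 0.001, 0.001]
contact_force: [1.8, -0.8, 3.3]
opening: 0.0081
finger_force: 39.0
```

Call:
move_arm([
  [0,0,-0.1,-0.23,0,0,0],
  [0,0,-0.1,-0.23,0,0,0],
  [0,0,-0.1,-0.23,0,0,0],
  [0,0,-0.1,-0.23,0,0,0],
  [0,0,-0.1,-0.23,0,0,0],
  [0,0,-0.1,-0.23,0,0,0],
  [0,0,0,0,0,0,0],
  [0,0,0,0,0,0,0],
  [0,0,0,0,0,0,0],
  [0,0,0,0,0,0,0],
])

```text
clock: 6.03
position: [0.5955, 0.0761, 0.1671]
tool_rot: [0.725, 0.689, 0.001, 0.001]
contact_force: [10.2, -1.1, -6.3]
opening: 0.0081
finger_force: 41.9
```

Call:
move_arm([
  [0.5,0,0,0,0,0,0],
  [0.5,0,0,0,0,0,0],
  [0.5,0,0,0,0,0,0],
  [0.5,0,0,-0.5,0,0,0],
  [0.5,0,0,-0.8,0,0,0],
  [0.5,0,0,-0.8,0,0,0],
  [0.5,0,0,-0.8,0,0,0],
  [0.5,0,0,0,0,0,0],
  [0.5,0,0,0,0,0,0],
  [0.5,0,0,0,0,0,0],
])

```text
clock: 6.87
position: [0.5944, 0.0764, 0.2248]
tool_rot: [0.725, 0.689, -0.0, -0.0]
contact_force: [0.2, 0.5, 0.3]
opening: 0.0425
finger_force: 0.0
```

```bash
cat >> h.py <<'E'
def wblob(hs,zmin=.05,name=None):
    s=observe();p,d=grab_frame("wrist")
    if name:cv2.imwrite(name,p)
    c,K=cal("wrist");T=np.eye(4);T[:3,:3]=Ro.from_quat(s['tool_rot']).as_matrix();T[:3,3]=s['position'];W=T@c['mount']
    b=blob(p,hs,(0,0,640,400));uv=b.astype(int);z=d[uv[:,1],uv[:,0]];x=cv2.undistortPoints(b.reshape(-1,1,2),K,c['dist_coeffs'])[:,0]
    X=(W@np.c_[x*z[:,None],z,np.ones(len(z))].T).T[:,:3];X=X[(z>0)&(X[:,2]>zmin)]
    print(len(X),"mean",X.mean(0).round(4),"pct",np.percentile(X,[2,98],axis=0).round(4).tolist(),"axis",np.linalg.svd(X-X.mean(0))[2][0].round(3))
E
python3 - <<'E'
from h import *
wblob((8,18),.13);wblob((0,5),.06,"pics/w3.png")
to(H0-[0,0,.019])
E
```

```text
1495 mean [0.5952 0.0771 0.1832] pct [[0.5903, 0.0409, 0.1799], [0.6008, 0.1112, 0.1852]] axis [ 0.032  0.999 -0.014]
1226 mean [0.5    0.0806 0.0872] pct [[0.4938, 0.0408, 0.083], [0.505, 0.1176, 0.0896]] axis [-0.035 -0.999 -0.002]
t 6.97 pos [0.5943 0.0763 0.2244] F [-0.1  0.4 -0.2] open 0.0426
rot(tool,rows) [-0.01  0.    0.  ] shift after rot [-0.12 -4.81  8.02] shift now [-0.12 -4.8   8.03]
```

The gate is fully up: bar centre (0.595, 0.180), expected (0.5955, 0.180). The handle is confirmed at (0.4995, 0.079, 0.083), so I'll go and grip it.

Call:
move_arm([
  [0.5,0.1,-0.8,0,0,0,0],
  [0.5,0,-0.8,0,0,0,0],
  [0.5,0,-0.8,0,0,0,0],
  [0.5,0,-0.8,0,0,0,0],
  [0.5,0,-0.8,0,0,0,0],
  [0.5,0,-0.75,0.8,0,0,0],
  [0.5,0,0,0.9,0,0,0],
  [0.5,0,0,0.9,0,0,0],
  [0.5,0,0,0.9,0,0,0],
  [0.5,0,0,0,0,0,0],
])

```text
clock: 7.8
position: [0.4985, 0.0829, 0.1522]
tool_rot: [0.724, 0.689, -0.002, -0.001]
contact_force: [-0.4, 0.3, -0.0]
opening: 0.0428
finger_force: 0.0
```

Run:
```python
from h import *
wblob((0,5),.06)
to(np.array([.4995,.079,.083])-[0,0,.019])
```

```text
2073 mean [0.4987 0.0818 0.0874] pct [[0.4928, 0.0411, 0.0843], [0.5046, 0.1184, 0.0894]] axis [ 0.033  0.999 -0.005]
t 7.85 pos [0.4991 0.083  0.1539] F [-0.4  0.3  0.8] open 0.0423
rot(tool,rows) [-0.03  0.01  0.  ] shift after rot [-0.2   0.03  4.49] shift now [-0.2   0.04  4.49]
```

Call:
move_arm([
  [0.5,-0.15,0,0.9,0,0,0],
  [0.5,0,0,0.9,0,0,0],
  [0.5,0,0,0.9,0,0,0],
  [0.5,0,0,0.9,0,0,0],
  [0.5,0,0,0.8,0,0,0],
  [0.5,0,0,0,0,0,0],
  [0,0,0,0,0,0,0],
  [0,0,0,0,0,0,0],
  [0,0,0,0,0,0,0],
  [0,0,0,0,0,0,0],
], newtons=40)

```text
clock: 8.68
position: [0.499, 0.0802, 0.0682]
tool_rot: [0.724, 0.689, -0.0, -0.0]
contact_force: [-8.8, 0.9, 10.5]
opening: 0.0109
finger_force: 39.0
```

Call:
move_arm([
  [0,0,-0.03,-0.42,0,0,0],
  [0,0,-0.03,-0.42,0,0,0],
  [0,0,0.01,-0.42,0,0,0],
  [0,0,0.01,-0.42,0,0,0],
  [0,0,0.05,-0.42,0,0,0],
  [0,0,0.05,-0.42,0,0,0],
  [0,0,0.05,-0.2,0,0,0],
  [0,0,0.05,-0.2,0,0,0],
  [0,0,0.05,-0.2,0,0,0],
  [0,0,0.05,-0.2,0,0,0],
])

```text
clock: 9.52
position: [0.5028, 0.0801, 0.1339]
tool_rot: [0.724, 0.689, -0.002, -0.001]
contact_force: [-12.6, 4.0, -4.7]
opening: 0.01
finger_force: 39.0
```

```bash
cat >> h.py <<'E'
P=np.array([.6585,.105])
def arc():
    s=observe();R=Ro.from_quat(s['tool_rot']).as_matrix();g=s['position']-.019*R[:,2]
    for t in(0,.42,.6,.84):
        f=t-np.radians(7.87);print(t,"target bar",(P+[-.1614*np.cos(f),.1614*np.sin(f)]).round(4))
    v=np.array([P[0]-g[0],g[2]-P[1]]);print("grasp pt",g.round(4),"r",np.hypot(*v).round(4),"tilt est",(np.arctan2(v[1],v[0])+np.radians(7.87)).round(3),"F",s['contact_force'].round(1),"tau",s['wrist_torque'].round(2),"ff",s['finger_force'])
E
python3 -c "
from h import *
arc()"
```

```text
0 target bar [0.4986 0.0829]
0.42 target bar [0.5035 0.15  ]
0.6 target bar [0.5141 0.177 ]
0.84 target bar [0.5353 0.2093]
grasp pt [0.5029 0.0801 0.1529] r 0.1628 tilt est 0.436 F [-12.6   4.   -4.7] tau [0.83 2.89 0.16] ff 39.03273940086365
```

Call:
move_arm([
  [0,0,0.03,-0.16,0,0,0],
  [0,0,0.04,-0.16,0,0,0],
  [0,0,0.05,-0.16,0,0,0],
  [0,0,0.05,-0.16,0,0,0],
  [0,0,0.06,-0.16,0,0,0],
  [0,0,0.07,-0.15,0,0,0],
  [0,0,0.07,-0.15,0,0,0],
  [0,0,0.07,-0.15,0,0,0],
  [0,0,0.07,-0.15,0,0,0],
  [0,0,0.07,-0.15,0,0,0],
])

```text
clock: 10.35
position: [0.514, 0.0797, 0.1649]
tool_rot: [0.724, 0.69, -0.002, -0.002]
contact_force: [-16.0, 4.5, -0.1]
opening: 0.0101
finger_force: 39.0
```

Call:
move_arm([
  [0,0,0.1,-0.18,0,0,0],
  [0,0,0.1,-0.18,0,0,0],
  [0,0,0.11,-0.18,0,0,0],
  [0,0,0.11,-0.18,0,0,0],
  [0,0,0.12,-0.17,0,0,0],
  [0,0,0.13,-0.17,0,0,0],
  [0,0,0.13,-0.17,0,0,0],
  [0,0,0,0,0,0,0],
  [0,0,0,0,0,0,0],
  [0,0,0,0,0,0,0],
])

```text
clock: 11.18
position: [0.529, 0.0791, 0.1902]
tool_rot: [0.724, 0.69, -0.002, -0.002]
contact_force: [-28.8, 4.1, 21.8]
opening: 0.0099
finger_force: 40.8
```

Run:
```python
from h import *
arc()
a=[]
for n,bx in(("scene",(240,150,400,290)),("side",(210,110,370,250))):
    p,d=grab_frame(n);cv2.imwrite(f"pics/{n}2.png",p)
    a.append(cv2.resize(p[bx[1]:bx[3],bx[0]:bx[2]],None,fx=2.5*1,fy=2.5,interpolation=cv2.INTER_CUBIC))
p,d=grab_frame("wrist");w=cv2.resize(p,(376,235))
w=np.vstack([w,np.zeros((0,376,3),np.uint8)])
out=np.hstack(a);w2=np.zeros((235,800,3),np.uint8);w2[:,:376]=w
cv2.imwrite("pics/m2.png",np.vstack([out,w2]));cv2.imwrite("pics/w4.png",p)
```

```text
0 target bar [0.4986 0.0829]
0.42 target bar [0.5035 0.15  ]
0.6 target bar [0.5141 0.177 ]
0.84 target bar [0.5353 0.2093]
grasp pt [0.5292 0.0791 0.2092] r 0.1661 tilt est 0.816 F [-28.8   4.1  21.8] tau [0.9  6.48 0.11] ff 40.84084779024124
```

View pics/m2.png

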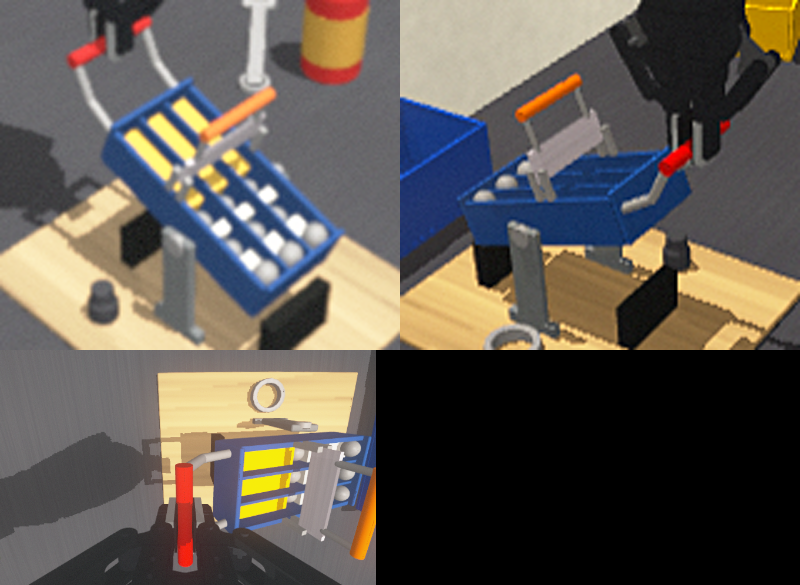

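The scene view shows the board tilted up with spare balls at the pocket end. I need a closer look at the pockets.

Run:
```python
import cv2,numpy as np
a=cv2.imread("pics/scene2.png")[215:265,300:380];b=cv2.imread("pics/w4.png")[90:240,350:640]
a=cv2.resize(a,(480,300),interpolation=cv2.INTER_CUBIC);b=cv2.resize(b,(560,290),interpolation=cv2.INTER_CUBIC)
o=np.zeros((590,560,3),np.uint8);o[:300,:480]=a;o[300:]=b;cv2.imwrite("pics/m3.png",o)
```

```text
(no output)
```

View pics/m3.png

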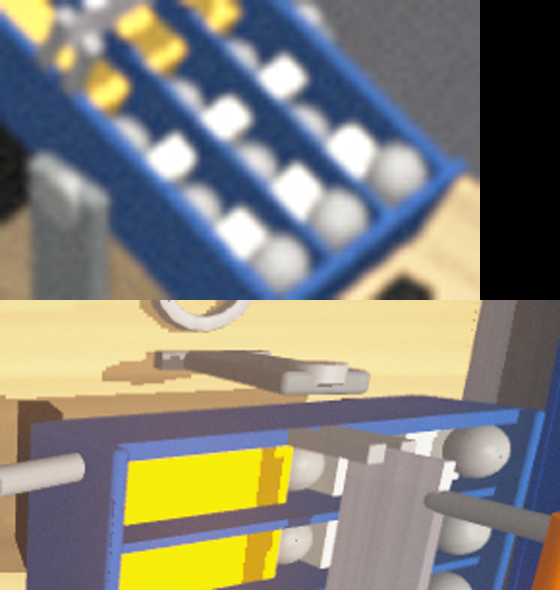

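All six pockets hold a ball and the three spares are on the run-out. I'll lower the board along the same arc.

Call:
move_arm([
  [0,0,-0.18,0.24,0,0,0],
  [0,0,-0.17,0.24,0,0,0],
  [0,0,-0.16,0.25,0,0,0],
  [0,0,-0.15,0.25,0,0,0],
  [0,0,-0.14,0.25,0,0,0],
  [0,0,-0.14,0.3,0,0,0],
  [0,0,-0.13,0.31,0,0,0],
  [0,0,-0.12,0.31,0,0,0],
  [0,0,-0.1,0.31,0,0,0],
  [0,0,-0.09,0.32,0,0,0],
])

```text
clock: 12.17
position: [0.5029, 0.0801, 0.1341]
tool_rot: [0.724, 0.689, -0.001, -0.001]
contact_force: [-15.9, 2.4, 8.3]
opening: 0.0102
finger_force: 40.8
```

Call:
move_arm([
  [0,0,-0.07,0.33,0,0,0],
  [0,0,-0.07,0.33,0,0,0],
  [0,0,-0.07,0.33,0,0,0],
  [0,0,-0.04,0.33,0,0,0],
  [0,0,-0.04,0.33,0,0,0],
  [0,0,-0.01,0.33,0,0,0],
  [0,0,-0.01,0.33,0,0,0],
  [0,0,0.02,0.33,0,0,0],
  [0,0,0.02,0.33,0,0,0],
  [0,0,0.03,0.33,0,0,0],
])

```text
clock: 13.0
position: [0.4991, 0.0803, 0.068]
tool_rot: [0.724, 0.689, -0.001, -0.001]
contact_force: [-20.4, 1.9, 57.0]
opening: 0.0105
finger_force: 49.6
```

Call:
move_arm([
  [0,0,0,0,0,0,0],
  [0,0,0,0,0,0,0],
  [0,0,0,0,0,0,0],
  [0,0,0,0,0,0,0],
  [0,0,0,0,0,0,0],
  [0,0,0,0,0,0,0],
  [0,0,0,0,0,0,0],
  [0,0,0,0,0,0,0],
  [0,0,0,0,0,0,0],
  [0,0,0,0,0,0,0],
])

```text
clock: 13.83
position: [0.4989, 0.0802, 0.0678]
tool_rot: [0.724, 0.689, -0.001, -0.001]
contact_force: [-8.5, 2.2, -5.6]
opening: 0.0105
finger_force: 42.8
```

Run:
```python
from h import *
arc()
a=[]
for n,bx in(("scene",(265,180,385,270)),("side",(230,140,350,230))):
    p,d=grab_frame(n);a.append(cv2.resize(p[bx[1]:bx[3],bx[0]:bx[2]],(400,300),interpolation=cv2.INTER_CUBIC))
p,d=grab_frame("wrist");cv2.imwrite("pics/w5.png",p)
o=np.zeros((550,800,3),np.uint8);o[:300]=np.hstack(a);o[300:,:400]=cv2.resize(p,(400,250));cv2.imwrite("pics/m5.png",o)
```

```text
0 target bar [0.4986 0.0829]
0.42 target bar [0.5035 0.15  ]
0.6 target bar [0.5141 0.177 ]
0.84 target bar [0.5353 0.2093]
grasp pt [0.4989 0.0802 0.0868] r 0.1606 tilt est 0.024 F [-8.5  2.2 -5.6] tau [0.48 1.76 0.18] ff 42.82508075237274
```

View pics/m5.png

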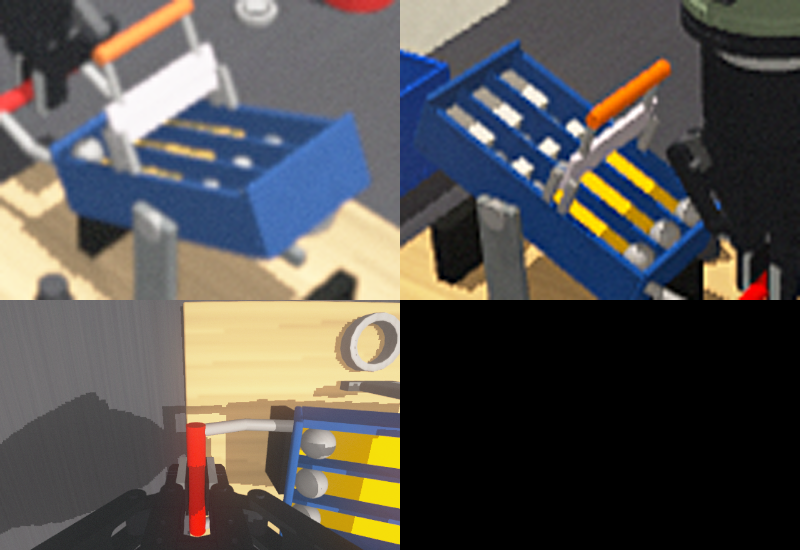

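The three spares lie at the end of the channel and the board is back at its starting position. I'll release, go over the gate bar and grip it.

Call:
move_arm([
  [0.5,0,0,0,0,0,0],
  [0.5,0,0,0,0,0,0],
  [0.5,0,0,-0.4,0,0,0],
  [0.5,0,0,-0.9,0,0,0],
  [0.5,0,0,-0.9,0,0,0],
  [0.5,0,0,-0.9,0,0,0],
  [0.5,0,0,-1,0,0,0],
  [0.5,0,0,-1,0,0,0],
  [0.5,0,0,-1,0,0,0],
  [0.5,0,0,-1,0,0,0],
])

```text
clock: 14.82
position: [0.5001, 0.08, 0.2115]
tool_rot: [0.725, 0.689, 0.001, 0.0]
contact_force: [-0.1, -0.6, 0.8]
opening: 0.043
finger_force: 0.0
```

Call:
move_arm([
  [0.5,0,0,-0.9,0,0,0],
  [0.5,0,0,0,0,0,0],
  [0.5,0,0.8,0,0,0,0],
  [0.5,0,0.8,0,0,0,0],
  [0.5,0,0.8,0,0,0,0],
  [0.5,0,0.8,0,0,0,0],
  [0.5,0,0.8,0,0,0,0],
  [0.5,0,0.8,0,0,0,0],
  [0.5,0,0,0,0,0,0],
  [0.5,0,0,0,0,0,0],
])

```text
clock: 15.65
position: [0.596, 0.0752, 0.2274]
tool_rot: [0.725, 0.689, 0.0, -0.0]
contact_force: [-0.1, 0.0, -0.2]
opening: 0.0427
finger_force: 0.0
```

Run:
```python
from h import *
wblob((8,18),.13,"pics/w6.png");wblob((0,5),.06)
to([.595,.077,.165])
```

```text
1535 mean [0.5955 0.0765 0.1835] pct [[0.5908, 0.0408, 0.1798], [0.6009, 0.1112, 0.1856]] axis [ 0.027  1.    -0.015]
1208 mean [0.4999 0.0805 0.0881] pct [[0.4939, 0.0403, 0.0841], [0.5049, 0.1174, 0.0903]] axis [0.034 0.999 0.001]
t 15.75 pos [0.5955 0.0754 0.2277] F [-0.3  0.3  0.4] open 0.0427
rot(tool,rows) [-0. -0.  0.] shift after rot [ 0.08 -0.03  3.13] shift now [ 0.08 -0.03  3.13]
```

View pics/w6.png

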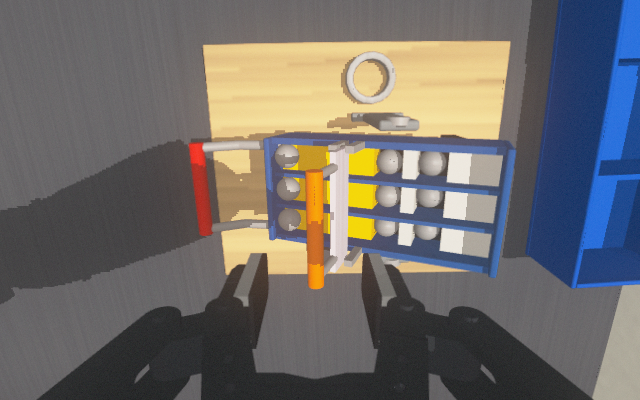

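All six pockets are filled (rows at x≈387 and 430), the spares are at x≈288, and the board is within 1 mm of its rest. I'll grip the bar and push it down along the board's −z.

Call:
move_arm([
  [0.5,0.05,0,0.8,0,0,0],
  [0.5,0,0,0.8,0,0,0],
  [0.5,0,0,0.8,0,0,0],
  [0.5,0,0,0.7,0,0,0],
  [0.5,0,0,0,0,0,0],
  [0,0,0,0,0,0,0],
  [0,0,0,0,0,0,0],
  [0,0,0,0,0,0,0],
  [0,0,0,0,0,0,0],
  [0,0,0,0,0,0,0],
], newtons=40)

```text
clock: 16.58
position: [0.5963, 0.0764, 0.166]
tool_rot: [0.725, 0.689, 0.001, 0.0]
contact_force: [1.3, 0.6, 2.6]
opening: 0.0082
finger_force: 39.0
```

Call:
move_arm([
  [0,0,0.1,0.23,0,0,0],
  [0,0,0.1,0.23,0,0,0],
  [0,0,0.1,0.23,0,0,0],
  [0,0,0.1,0.23,0,0,0],
  [0,0,0.1,0.23,0,0,0],
  [0,0,0.1,0.2,0,0,0],
  [0,0,0.02,0.05,0,0,0],
  [0,0,0,0,0,0,0],
  [0,0,0,0,0,0,0],
  [0,0,0,0,0,0,0],
])

```text
clock: 17.42
position: [0.608, 0.0759, 0.1375]
tool_rot: [0.725, 0.689, -0.0, -0.0]
contact_force: [-4.1, 1.7, 15.0]
opening: 0.0084
finger_force: 41.4
```

Travel was 31 mm and the push met 15 N at the stop. I'll release, lift and check.

Call:
move_arm([
  [0.5,0,0,0,0,0,0],
  [0.5,0,0,0,0,0,0],
  [0.5,0,0,0,0,0,0],
  [0.5,0,0,-0.5,0,0,0],
  [0.5,0,0,-0.9,0,0,0],
  [0.5,0,0,-0.9,0,0,0],
  [0.5,0,0,-0.9,0,0,0],
  [0.5,0,0,-0.9,0,0,0],
  [0.5,0,0,0,0,0,0],
  [0.5,0,0,0,0,0,0],
])

```text
clock: 18.25
position: [0.6086, 0.0757, 0.2204]
tool_rot: [0.725, 0.689, 0.001, 0.0]
contact_force: [-0.0, 0.6, -1.3]
opening: 0.0426
finger_force: 0.0
```

Run:
```python
from h import *
wblob((8,18),.12,"pics/w7.png");wblob((0,5),.06);to(G0)
```

```text
1283 mean [0.6073 0.0754 0.1558] pct [[0.6025, 0.0407, 0.1528], [0.6128, 0.1107, 0.158]] axis [ 0.026  1.    -0.014]
1293 mean [0.5002 0.0807 0.0874] pct [[0.494, 0.0406, 0.0839], [0.5053, 0.1177, 0.0895]] axis [ 0.033  0.999 -0.003]
t 18.35 pos [0.6081 0.0756 0.219 ] F [ 0.4  0.5 -0.8] open 0.0427
rot(tool,rows) [-0.01  0.   -0.  ] shift after rot [-0.16  0.    3.3 ] shift now [-0.16  0.01  3.3 ]
```

View pics/w7.png

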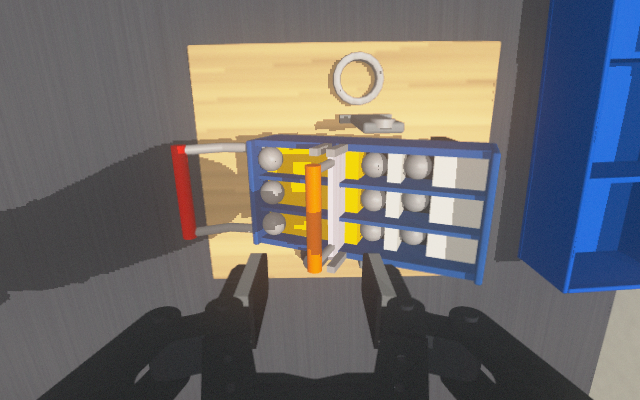

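The bar dropped 30.1 mm from fully up, so the gate is shut. The board is on its rest, all six pockets are full, the spares are behind the gate, and nothing is being touched.

```bash
python3 -c "
from station import *
print(sign_off())"
```

```text
the job is handed in; nothing more can be done
None
```

I handed the job in at about 18 s of the 58 s allowed: all six pockets hold a ball, the three spares are in the channel behind the closed gate, and the board is down on its rest; no verdict came back at hand-in.

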